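Nip a shakuhachi body in its clamp with the sunken fine-adjust knob

TASK

The flute body lies loose between the jaws of the iron clamp. Lift the wooden cover off the clamp's well and set it down flat on the bench clear of the clamp, then turn the small brass knob sunk in the well clockwise until you feel the jaws nip the flute securely, at about 15 N, and stop well short of 25 N so the bamboo is not crushed. Tighten only by the knob, do not lean hard on the lacquered well wall, and leave the flute and the other things on the bench otherwise alone.

Things in the scene. Friction and masses are not known exactly. Their poses are not given: they have to be found in the camera images.
- clamp: Fixed black iron clamp. Origin on the bench (z = 0) under the knob's vertical axis; z up, x from the well towards the flute. Base plate 14 mm thick, x from -48 to 142 mm, y +-60 mm. Moving jaw at x 50 to 70 mm, 62 mm high. Fixed rear stop jaw behind the flute at x 103 to 118 mm, 60 mm high, set up to 5 mm differently each time.
- well_mouth (a point): Centre of the mouth of the round open-topped well, on the knob's axis, 50 mm above the bench. Well: inner diameter 70 mm, flat iron floor 14 mm above the bench.
- well: Black lacquered upright ring forming the well's wall: inner diameter 70, outer 92, height 36 mm; origin on its axis at its lower edge, 14 mm above the bench, z up. Its lacquer chips if the robot presses it with more than 15 N.
- knob_top (a point): Centre of the brass knob's top, 42 mm above the bench, 8 mm below the well's mouth. An upright bar 30 mm long (this point's x), 12 mm thick (y), 25 mm tall on a 3 mm high, 28 mm wide disc on the well's floor; grip it across the 12 mm, fingertips 3 to 8 mm above the floor. Red mark at its +x end. Turns about the vertical, clockwise from above tightens; stays where left.
- cover: Loose wooden cover on the well, 55 to 90 g: pale disc, 88 mm diameter, 6 mm thick; dark round post in its middle, 14 mm diameter, 28 mm tall, to hold it by; under it a spigot, 64 mm diameter, 5 mm deep, in the well's mouth. Origin at the centre of the spigot's underside (45 mm above the bench at the start, 0 standing on the bench), z up; disc's top 11 mm, post's top 39 mm above it.
- flute: Loose bamboo flute half (about 280 g), 32 mm thick, 333 mm long, resting with two square cork collars (38 mm square, 20 mm wide, 45 mm either side of the middle) on the clamp's bearers. Origin under the middle at the collars' underside, 30 mm above the bench; y along the flute; its axis 19 mm above the origin. It slides on its bearers at about 2 N.
- jaw: Iron moving jaw carrying the cork pad, 40 mm wide, 22 to 62 mm above the bench. Its frame coincides with the clamp's when the knob is at zero and shifts along the clamp's x by 6 mm per rad of clockwise knob turn. From the start the knob turns 0.4 to 1.7 rad, not known beforehand, until the flute, pushed along by the pad, meets the stop jaw.
- pad: Cork pad (36 x 30 mm) that presses on the flute; its frame moves as the jaw's, the pressing face 66 mm ahead in x, 49 mm above the bench. Once the flute meets the stop jaw the force on it climbs, reaching 15 N after about 0.25 rad more and then 90 N per rad; each newton adds 0.006 N m to the torque on the knob, over 0.17 N m of plain friction (which flips sign if the hand springs back, so watch the change).
- spreader: Loose bamboo spreader with a red lacquered blade, 150 x 32 x 6 mm, lying flat along its x, origin near the middle of its underside. To be left alone.
- weight: Loose brass cylindrical weight, 42 mm in diameter, 56 mm tall, 0.5 kg, origin at the centre of its underside. To be left alone.
- burnisher: Loose cork-faced burnishing stick, 160 x 22 x 18 mm, lying along its x, origin at the centre of its underside. To be left alone.
- cup: Loose white ceramic lacquer cup, 72 mm in diameter, 55 mm tall, origin at the centre of its underside. To be left alone.
Not all that is in view belongs to the job. What is shaped like the cover but blue is not meant. Several things have the shape of the clamp; the one meant has the colours described above.

How it is judged:
By the outcome, as a careful person would: the job done as asked, in the order asked, and still so for the second after the job is handed in, with the robot touching nothing.
It also fails if it takes over 64 s, if anything falls off the work surface, if the arm or the gripper's body presses on something with over 40 N, if the wrist force passes 120 N, or if a joint passes its speed limit or range.

ROBOT

A 6-joint arm with a two-finger parallel gripper is mounted at the origin on the work surface. World frame = base frame: x ahead of the robot, y to its left, z up, the work surface at z = 0. Lengths are in m, angles in degrees, forces in N, time in s.
With the tool pointing down it reaches from about 0.4 to 0.825 m from the base axis. Payload 7 kg.
Tool frame: the origin (TCP) lies at the centre of the arm's flange, where the gripper is bolted on; the fingertips stand 178 mm ahead of it and the grasp point (between the pads) lies 159 mm ahead of it (ctrl.hold_point_z is the distance from the TCP to the grasp point, in m); z points along the fingers, y is the line along which they close (so a half turn about z gives the same grasp; the last joint's range is limited). The gripper opens to 88 mm and grips with 3 to 60 N. Pads are 19 mm wide; open, the fingers measure 130 mm over their backs; the gripper's body (78 mm by 193 mm) begins 47 mm behind the grasp point.
Start: joints at [-59.066, 20.546, 0.682, 0, -70.136, -16.507], TCP at [0.168, -0.654, 0.405] pointing down, gripper open.
Joint ranges: [-176.03, 176.03], [-82.01, 121.73], [-58.28, 71.71], [-173.87, 95.51], [-174.79, -0.11], [-173.66, 173.66]. Speed limits (degrees/s): [136.94, 136.94, 172.46, 180, 180, 180].

INTERFACE

Orientations are given as [roll, pitch, yaw] about the fixed x, y, z axes, in that order (R = Rz(yaw) Ry(pitch) Rx(roll)).
In Python, from plant import ctrl gives the robot as it stands.
- The arm moves only by the shell command python3 -m inch 'ROWS'. ROWS is JSON, one flat list of numbers, 7 for each row, row after row: the closure, from 0 (fully open) to 1 (shut), then the shift along the tool's x, y, z in mm, then the turn, a rotation vector about the tool's x, y, z in degrees. In form: [hand, x, y, z, wx, wy, wz, hand, x, y, z, wx, wy, wz, ...]. A call has 1 to 5 rows; each row is the pose to reach, as a shift and turn from the pose commanded when the call began, along the tool's axes at that moment; what a row does not reach only later rows make up. A row lasts 1/10 s, in which the tool goes at most 50 mm and 8.59 degrees, less where a joint would pass 70% of its speed; a pose out of reach is approached as far as the arm can. A call with a gripper value outside its range is refused whole. The fingers move at their own pace and stop on an object; the grip force is fixed at half the most. Time passes only in rows, so rows that repeat a pose let the fingers close. It gives the time, the measured TCP pose, the force, the opening and the grip force at its end, in the units of the state.
- ctrl.get_obs(): the state, without advancing time (a new reading comes with each control period).
- ctrl.snapshot(name): name is "side" or "top" or "wrist"; returns a dict with "frame" (480x640x3 uint8, red, green, blue), "K" (3x3 intrinsics, pixels), "R" (3x3) and "t" (3): a world point X has camera coordinates R X + t. Camera axes: x right, y down, z forward; pixel columns grow to the right and rows downward; lengths in m; the calibration is good to about 2 mm. A picture is of the moment at which its call begins. There is no depth.
- ctrl.close_job(): hands the job in; it is judged then, once.
Trained networks look in a picture, given as the dict that the camera call returned (one of the last four; its "shot" number tells which), for a name from the list of things; names that differ only in an ending like _2 or _b are one class to them, and where a whole thing is asked for, a point or a joint stands for the part that bears it (a point fixed in the world has none). Each returns a list of dicts, best first, with "p" (0 to 1); they miss things now and then, are a little off and sometimes report something else, mostly with a low value. They report only what shows in the picture. A call takes as long as a camera call. They do not tell look-alikes from the thing itself.
- ctrl.recognise(picture, thing): "location" ([x, y, z] in m, in world coordinates, good to about 4 mm: the middle of the surface that is visible of it).
- ctrl.trace(picture, thing): "pixels" (480x640 bool, what is visible of it).
- ctrl.mark_of(picture, thing): "location" ([x, y, z] in m, in world coordinates, good to about 4 mm: a listed point, or the origin of a listed thing).
The state is a dict: "clock": time; "joint_pos": joint angles; "qvel": joint speeds; "tau": joint torques, N m; "tool_pos": TCP position; "orientation": TCP orientation; "force": force on the tool from outside, world axes, zero at the start; "moment": the same for the moment, N m; "opening": finger opening in m; "gripper_force": force on a finger pad.
Only numpy, scipy, OpenCV 4.12 (cv2) and the standard library are available. Lean on these libraries where they do the work, as an engineer would, in place of code of your own. Each camera call takes 0.05 s, during which the arm holds its last target. There are 200 camera calls.

## Working session

There is one attempt and no reset: what is moved stays moved. The work goes in short steps, Python scripts to look and compute and a shell command to move; the robot and the scene stay as the last step left them, time stands still between calls to the robot, and variables do not carry over. Pictures are saved under pics/ and viewed, at most 13 in all, crops included, and the job is handed in when it is done.

```bash
ls; mkdir -p pics; cat > h.py <<'E'
import numpy as np, cv2
from plant import ctrl
from scipy.spatial.transform import Rotation as Ro
def save(p,n): cv2.imwrite('pics/'+n+'.png',p['frame'][:,:,::-1])
def proj(p,X): 
    c=p['K']@(p['R']@np.array(X)+p['t']); return c[:2]/c[2]
def onplane(p,uv,z):
    d=p['R'].T@np.linalg.inv(p['K'])@np.array([uv[0],uv[1],1.]); o=-p['R'].T@p['t']
    return o+d*(z-o[2])/d[2]
def pose():
    o=ctrl.get_obs(); return np.array(o['tool_pos']),Ro.from_euler('xyz',o['orientation'],degrees=True),o
def togo(target,R2=None):
    p,R,o=pose(); print('shift mm',np.round(R.inv().apply(np.array(target)-p)*1000,1))
    if R2 is not None: print('rotvec',np.round((R.inv()*R2).as_rotvec(degrees=True),2))
E
python3 - <<'E'
from h import *
for n in ('top','side'):
    p=ctrl.snapshot(n); save(p,n+'0')
    for t in ('clamp','cover','well_mouth','flute','knob_top','spreader','weight','burnisher','cup'):
        try: print(n,t,[(np.round(d['location'],3).tolist(),round(d['p'],2),np.round(proj(p,d['location'])).tolist()) for d in ctrl.mark_of(p,t)[:4]])
        except Exception as e: print(t,e)
print(ctrl.get_obs())
E
```

```text
pics
top clamp [([0.543, 0.044, 0.003], 0.91, [305.0, 242.0]), ([0.276, 0.27, -0.002], 0.86, [186.0, 362.0])]
top cover [([0.4, 0.062, -0.003], 0.82, [291.0, 308.0]), ([0.548, 0.049, 0.042], 0.7, [302.0, 235.0])]
top well_mouth [([0.267, 0.271, 0.052], 0.8, [179.0, 367.0])]
top flute [([0.629, 0.03, 0.03], 0.83, [314.0, 200.0])]
top knob_top [([0.276, 0.276, 0.045], 0.51, [178.0, 362.0])]
top spreader [([0.776, -0.132, 0.004], 0.88, [391.0, 144.0])]
top weight [([0.515, 0.401, -0.001], 0.86, [138.0, 244.0])]
top burnisher [([0.768, 0.143, 0.001], 0.81, [267.0, 140.0]), ([0.515, 0.4, -0.0], 0.43, [138.0, 245.0])]
top cup [([0.492, -0.394, 0.002], 0.87, [511.0, 278.0])]
side clamp [([0.541, 0.041, 0.003], 0.86, [322.0, 276.0]), ([0.277, 0.27, -0.002], 0.86, [446.0, 412.0]), ([0.773, -0.137, -0.004], 0.17, [239.0, 199.0])]
side cover [([0.396, 0.06, 0.001], 0.86, [392.0, 297.0]), ([0.543, 0.044, 0.043], 0.63, [320.0, 265.0])]
side well_mouth [([0.272, 0.268, 0.049], 0.72, [454.0, 399.0])]
side flute [([0.627, 0.033, 0.032], 0.78, [280.0, 257.0])]
side knob_top [([0.267, 0.266, 0.041], 0
[... 285 characters left out ...]
 0.89, [380.0, 140.0])]
{'clock': 1.0, 'joint_pos': array([-5.90667245e+01,  2.05436908e+01,  6.81674680e-01,  1.02268456e-03,
       -7.01365558e+01, -1.65064009e+01]), 'qvel': array([-0.04424424,  0.05977475, -0.05246411, -0.07792   , -0.03120855,
       -0.11845682]), 'tau': array([-1.31676472e-05, -5.82388401e+01,  2.93300021e+01,  7.00253069e+00,
        1.24728726e-02, -1.48719522e-05]), 'tool_pos': array([ 0.16813438, -0.65369178,  0.40469245]), 'orientation': array([-1.79998357e+02, -5.16443929e-04, -1.65572778e+02]), 'force': array([ 0.17572221,  0.82556296, -0.16181585]), 'moment': array([-0.00556641,  0.00342342, -0.04588614]), 'gripper_force': 0.0, 'opening': 0.08777462502735209}
```

View pics/top0.png

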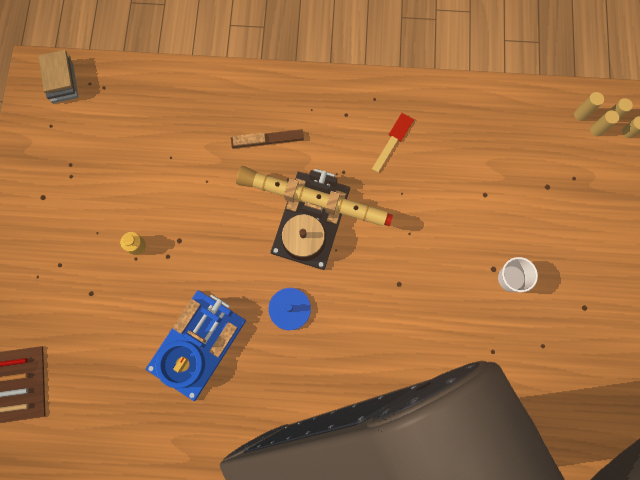

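View pics/side0.png

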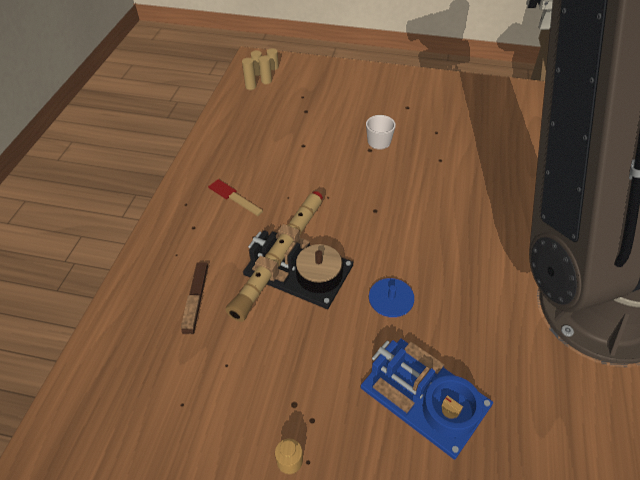

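The top view shows the black clamp with its wooden cover at about (302,235) and the flute at (318,197). The blue look-alikes are at (195,345) and (290,308). There is free bench around (410,270).

```bash
python3 - <<'E'
from h import *
p=ctrl.snapshot('top')
a=onplane(p,(389,219),.049);b=onplane(p,(242,176),.049);print(a,b,np.degrees(np.arctan2(*(b-a)[1::-1]))-90)
for uv in [(324,268),(272,253)]: print(onplane(p,uv,.014))
togo([.50,.045,.36]); 
for x in ([.5,.045,.36],[.5,.045,.40]): togo(x,Ro.from_euler('xyz',[180,0,-100],degrees=True))
E
```

```text
[ 0.59157366 -0.12896062  0.049     ] [0.66582222 0.18370652 0.049     ] -13.358502776397799
[ 0.48649654 -0.0007654   0.014     ]
[0.51157246 0.11051108 0.014     ]
shift mm [-495.5  594.    44.7]
shift mm [-495.5  594.    44.7]
rotvec [  0.    -0.   -65.58]
shift mm [-495.5  594.     4.7]
rotvec [  0.    -0.   -65.58]
```

```bash
python3 - <<'E'
from h import *
p,R,o=pose(); d=(np.array([.5,.045,.36])-p)/4*1000
for y in (-165.57,-127.57,-89.57,-51.57): print(np.round(Ro.from_euler('xyz',[180,0,y],degrees=True).inv().apply(d),1))
E
```

```text
[-123.9  148.5   11.2]
[-189.    40.7   11.2]
[-174.   -84.3   11.2]
[ -85.3 -173.6   11.2]
```

```bash

python3 -m inch '[0,-25,30,2,0,0,-7.6,0,-50,60,4,0,0,-15.2,0,-75,90,7,0,0,-22.8,0,-100,119,9,0,0,-30.4,0,-124,148,11,0,0,-38]'
python3 -m inch '[0,-38,8,2,0,0,-7.6,0,-76,16,4,0,0,-15.2,0,-114,24,7,0,0,-22.8,0,-152,32,9,0,0,-30.4,0,-189,41,11,0,0,-38]'
python3 -m inch '[0,-35,-17,2,0,0,-7.6,0,-70,-34,4,0,0,-15.2,0,-105,-51,7,0,0,-22.8,0,-140,-68,9,0,0,-30.4,0,-174,-84,11,0,0,-38]'
python3 -m inch '[0,-17,-35,2,0,0,-7.6,0,-34,-70,4,0,0,-15.2,0,-51,-105,7,0,0,-22.8,0,-68,-140,9,0,0,-30.4,0,-85,-174,11,0,0,-38]'
python3 - <<'E'
from h import *
p=ctrl.snapshot('wrist'); save(p,'w1')
for t in ('clamp','cover','flute','jaw','well'):
    print(t,[(np.round(d['location'],4).tolist(),round(d['p'],2)) for d in ctrl.mark_of(p,t)[:3]])
print(ctrl.get_obs()['joint_pos'],-p['R'].T@p['t'])
E
```

```text
clock: 1.55
tool_pos: [0.2518, -0.4781, 0.3937]
orientation: [-180.0, -0.0, -127.3]
force: [0.7, -0.4, 1.0]
opening: 0.0874
gripper_force: 0.0
clock: 2.05
tool_pos: [0.3345, -0.3033, 0.3829]
orientation: [-180.0, -0.0, -89.3]
force: [0.8, -0.0, 0.7]
opening: 0.0873
gripper_force: 0.0
clock: 2.55
tool_pos: [0.4172, -0.1284, 0.372]
orientation: [-179.9, -0.0, -51.2]
force: [-0.2, -1.2, 0.1]
opening: 0.0878
gripper_force: 0.0
clock: 3.05
tool_pos: [0.5008, 0.0464, 0.3609]
orientation: [-180.0, -0.0, -13.2]
force: [1.1, 0.2, 0.8]
opening: 0.0874
gripper_force: 0.0
clamp []
cover [([0.3941, 0.0634, 0.001], 0.91), ([0.5446, 0.0436, 0.041], 0.67)]
flute [([0.6269, 0.0315, 0.0331], 0.73)]
jaw []
well []
[ 2.75270417e+01  6.20340660e+00 -2.44354476e+01 -2.43223579e-03
 -5.93750488e+01  4.88450139e+01] [0.57889528 0.02770028 0.34051703]
```

View pics/w1.png

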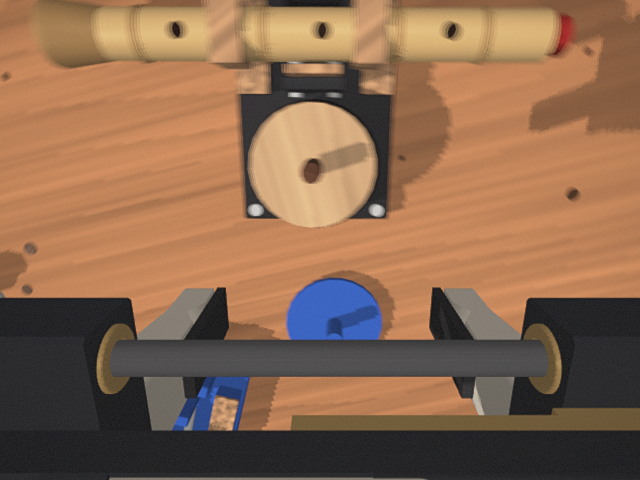

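The wrist view is square to the clamp: the cover disc is centred near (313,164) with its post at (312,170). I'll compute the position of the disc and go down to the post.

```bash
python3 - <<'E'
from h import *
p=ctrl.snapshot('wrist')
hsv=cv2.cvtColor(p['frame'],cv2.COLOR_RGB2HSV)
for d in ctrl.trace(p,'cover')[:3]:
    m=d['pixels'].astype(np.uint8); c=cv2.findContours(m,0,1)[0]; c=max(c,key=cv2.contourArea)
    e=cv2.fitEllipse(cv2.convexHull(c)); print(d['p'],e,onplane(p,e[0],.054),onplane(p,(e[0][0]+e[1][0]/2,e[0][1]),.054))
print(onplane(p,(312,165),.082),onplane(p,(313,164),.055))
togo([.5445,.044,.30]);togo([.5445,.044,.238])
E
```

```text
0.85 ((332.7103271484375, 319.9136657714844), (84.9996566772461, 95.91358184814453), 84.05931854248047) [0.42495625 0.05881629 0.054     ] [0.41701301 0.02610904 0.054     ]
0.72 ((311.4629211425781, 164.0748291015625), (124.20724487304688, 126.70330047607422), 153.2485809326172) [0.54736172 0.04483126 0.054     ] [0.53707493 0.00246329 0.054     ]
[0.54971097 0.04271296 0.082     ] [0.54726512 0.04370453 0.055     ]
shift mm [ 43.3 -10.6  60.9]
shift mm [ 43.3 -10.6 122.9]
```

```bash

python3 -m inch '[0.2,22,-5,30,0,0,0,0.4,45,-10,60,0,0,0,0.55,45,-10,70,0,0,0,0.6,45,-10,70,0,0,0,0.6,45,-10,70,0,0,0]'
python3 - <<'E'
from h import *
p=ctrl.snapshot('wrist'); save(p,'w2')
_,R,o=pose(); t=np.array(o['tool_pos'])
print(proj(p,t+R.apply([0,0,.159])),proj(p,t+R.apply([0,0,.178])))
for x in ctrl.mark_of(p,'cover')[:3]: print(x)
E
```

```text
clock: 3.95
tool_pos: [0.5461, 0.0433, 0.2913]
orientation: [180.0, -0.0, -13.6]
force: [-0.3, 0.5, 0.6]
opening: 0.053
gripper_force: 0.0
[326.96626502 330.63108736] [327.10000168 307.8474059 ]
{'location': [0.3932, 0.0645, 0.0015], 'p': 0.84}
{'location': [0.5451, 0.0425, 0.0439], 'p': 0.7}
{'location': [0.6292, 0.0344, 0.0317], 'p': 0.67}
```

View pics/w2.png

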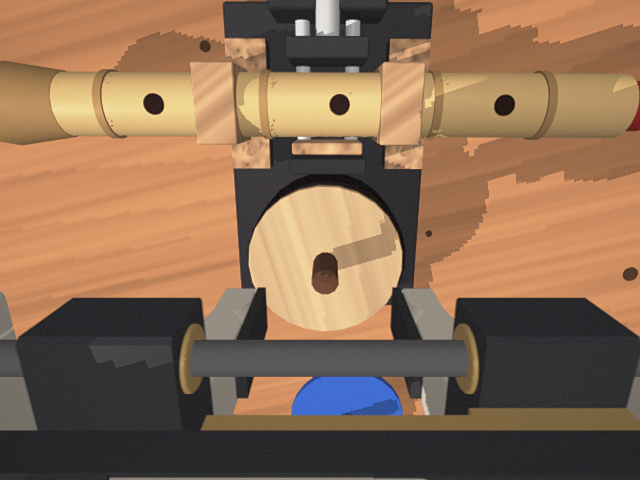

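The post top at (325,281) lies on the tool axis (about 327). I'll go down, grip, and lift a little.

```bash

python3 -m inch '[0.6,0,0,20,0,0,0,0.6,0,0,40,0,0,0,0.6,0,0,52,0,0,0,1,0,0,52,0,0,0,1,0,0,52,0,0,0]'
python3 -m inch '[1,0,0,0,0,0,0,1,0,0,0,0,0,0,1,0,0,0,0,0,0,1,0,0,0,0,0,0,1,0,0,0,0,0,0]'
```

```text
clock: 4.55
tool_pos: [0.5466, 0.044, 0.2395]
orientation: [-180.0, -0.0, -13.6]
force: [0.5, -0.4, -0.0]
opening: 0.0242
gripper_force: 0.0
clock: 5.05
tool_pos: [0.5468, 0.044, 0.2398]
orientation: [-179.9, -0.1, -13.6]
force: [-1.2, -0.2, 5.2]
opening: 0.0133
gripper_force: 30.0
```

```bash

python3 -m inch '[1,0,0,-10,0,0,0,1,0,0,-30,0,0,0,1,0,0,-60,0,0,0,1,0,0,-90,0,0,0,1,0,0,-90,0,0,0]'
python3 -m inch '[1,-4,40,0,0,0,0,1,-8,80,0,0,0,0,1,-12,120,0,0,0,0,1,-16,160,0,0,0,0,1,-20,200,0,0,0,0]'
python3 -m inch '[1,-1,20,0,0,0,0,1,-2,36,20,0,0,0,1,-2,36,50,0,0,0,1,-2,36,80,0,0,0,1,-2,36,110,0,0,0]'
python3 - <<'E'
from h import *
print(pose()[2]); p=ctrl.snapshot('side'); save(p,'s1')
E
```

```text
clock: 5.55
tool_pos: [0.5476, 0.0441, 0.3336]
orientation: [-179.8, -0.4, -13.5]
force: [-0.0, -0.8, -0.8]
opening: 0.0131
gripper_force: 30.0
clock: 6.05
tool_pos: [0.479, -0.1472, 0.3289]
orientation: [-180.0, -0.0, -13.6]
force: [0.2, 0.1, -0.4]
opening: 0.0132
gripper_force: 30.0
clock: 6.55
tool_pos: [0.4693, -0.1807, 0.218]
orientation: [-180.0, -0.0, -13.6]
force: [-0.2, -0.0, -1.1]
opening: 0.0132
gripper_force: 30.0
{'clock': 6.55, 'joint_pos': array([ 1.35825548e+00,  1.64219013e+01, -3.41152594e+01, -6.66463977e-03,
       -3.94240188e+01,  7.50295175e+01]), 'qvel': array([  0.29913563,  26.08232107, -17.07449062,   0.17483208,
        42.92115064,  -0.08834467]), 'tau': array([-3.84990843e-01, -4.74217200e+01,  2.06385934e+01,  4.66958642e+00,
       -1.24674574e+00,  2.13382496e-03]), 'tool_pos': array([ 0.46926468, -0.18071264,  0.21798685]), 'orientation': array([-1.79985880e+02, -3.64085123e-02, -1.36173783e+01]), 'force': array([-0.20319374, -0.03383522, -1.05600798]), 'moment': array([-0.01610929,  0.05961735, -0.02377252]), 'gripper_force': 29.999306201934814, 'opening': 0.013232553787616695}
```

View pics/s1.png

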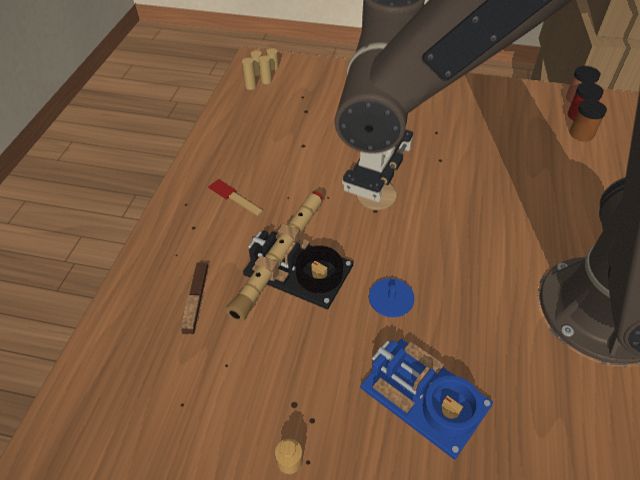

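The cover is held level, and the knob now shows in the black well at (320,268). Next I lower it to the bench.

```bash

python3 -m inch '[1,0,0,10,0,0,0,1,0,0,17,0,0,0,1,0,0,20,0,0,0,1,0,0,22,0,0,0,1,0,0,22,0,0,0]'
```

```text
clock: 7.1
tool_pos: [0.4699, -0.1804, 0.1972]
orientation: [-180.0, -0.1, -13.6]
force: [-0.1, -1.4, -2.1]
opening: 0.0128
gripper_force: 30.0
```

```bash

python3 -m inch '[1,0,0,1,0,0,0,1,0,0,2,0,0,0,1,0,0,3,0,0,0,1,0,0,3,0,0,0]'
```

```text
clock: 7.5
tool_pos: [0.4698, -0.1804, 0.1947]
orientation: [180.0, -0.0, -13.5]
force: [-2.9, 1.1, 11.5]
opening: 0.013
gripper_force: 30.0
```

It has touched down with 11 N. Now release, rise, and go back over the well.

```bash

python3 -m inch '[0.5,0,0,0,0,0,0,0.5,0,0,0,0,0,0,0.5,0,0,0,0,0,0,0.5,0,0,-40,0,0,0,0.5,0,0,-80,0,0,0]'
python3 -m inch '[0.5,5,-40,-20,0,0,0,0.6,9,-80,-20,0,0,0,0.7,9,-120,-20,0,0,0,0.75,9,-160,-20,0,0,0,0.75,9,-200,-20,0,0,0]'
python3 -m inch '[0.75,0,-36,0,0,0,0,0.75,0,-36,0,0,0,0]'
python3 - <<'E'
from h import *
p=ctrl.snapshot('wrist'); save(p,'w3')
for n in ('knob_top','well_mouth','jaw','clamp','flute'):
  for x in ctrl.mark_of(p,n)[:2]: print(n,np.round(x['location'],4),x['p'])
print(pose()[2]['joint_pos'],pose()[2]['opening'],pose()[0])
E
```

```text
clock: 8.0
tool_pos: [0.4691, -0.1804, 0.2735]
orientation: [179.9, 0.2, -13.6]
force: [1.3, -0.3, -0.3]
opening: 0.043
gripper_force: 0.0
clock: 8.5
tool_pos: [0.5254, 0.0135, 0.2938]
orientation: [-180.0, -0.0, -13.6]
force: [0.3, -0.5, 0.7]
opening: 0.0227
gripper_force: 0.0
clock: 8.7
tool_pos: [0.5349, 0.0503, 0.2936]
orientation: [-180.0, -0.1, -13.4]
force: [1.1, -0.4, -0.6]
opening: 0.0226
gripper_force: 0.0
knob_top [0.5451 0.0459 0.0425] 0.6
clamp [5.464e-01 4.740e-02 5.000e-04] 0.7
[ 2.59130068e+01  1.33411682e+01 -2.54815778e+01 -1.85102371e-03
 -5.11950427e+01  5.04453783e+01] 0.02197765407080232 [0.53348937 0.04596441 0.29358206]
```

View pics/w3.png

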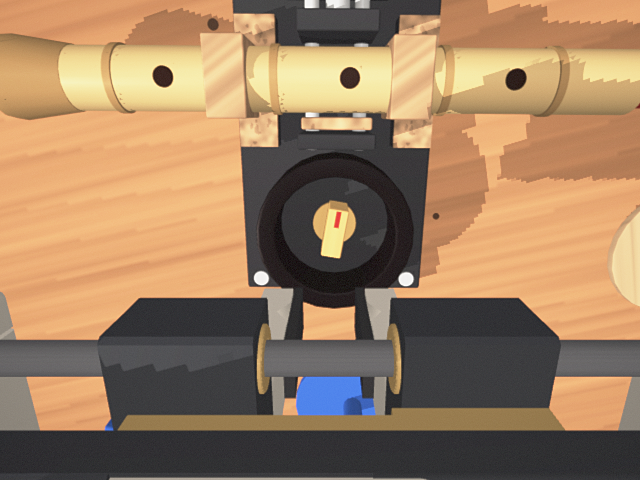

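The knob's top face has corners near (331,207), (349,210), (340,258) and (321,255), with the red mark towards the flute. I'll measure its centre and angle.

```bash
python3 - <<'E'
from h import *
p=ctrl.snapshot('wrist')
f=p['frame'].astype(int); im=f[190:275,300:370]
m=((im[...,0]>200)&(im[...,1]>180)&(im[...,2]<190)|((im[...,0]>180)&(im[...,1]<90))).astype(np.uint8)
n,l,s,c=cv2.connectedComponentsWithStats(m); k=1+np.argmax(s[1:,4]); m=(l==k).astype(np.uint8)
cn=max(cv2.findContours(m,0,1)[0],key=cv2.contourArea)
r=cv2.minAreaRect(cn); print(r, s[k]); b=cv2.boxPoints(r)+[300,190]
B=np.array([onplane(p,u,.042) for u in b])[:,:2]; print(b.tolist(),np.round(B,4).tolist(),'c',B.mean(0))
e=[B[1]-B[0],B[2]-B[1]]
for v in e: print(np.linalg.norm(v),np.degrees(np.arctan2(v[1],v[0])))
# well rim outer/inner: dark
print('well', [onplane(p,u,.05)[:2] for u in ((260,230),(412,230),(336,152))])
y=pose()[2]['orientation'];print(y)
c=B.mean(0); togo([c[0],c[1],.2]) 
cv2.imwrite('pics/c3.png',cv2.resize(p['frame'][140:320,230:450,::-1],None,fx=3,fy=3))
E
```

```text
((24.605031967163086, 39.948577880859375), (41.39855194091797, 50.847713470458984), 10.784297943115234) [   6   13   42   54 1230]
[[299.5142230987549, 251.05033111572266], [309.0284481048584, 201.10065841674805], [349.69583892822266, 208.8468246459961], [340.1816177368164, 258.79649353027344]] [[0.5379, 0.0627], [0.5664, 0.0494], [0.5563, 0.0274], [0.5273, 0.0399]] c [0.54695891 0.04482808]
0.031399184090275256 -25.047974757937293
0.02421384336464791 -114.6626421088979
well [array([0.55821301, 0.08021691]), array([ 0.53757434, -0.00470719]), array([0.59074274, 0.027593  ])]
[ 1.79996005e+02  8.93092776e-03 -1.36477130e+01]
shift mm [13.3 -2.1 93.7]
```

View pics/c3.png

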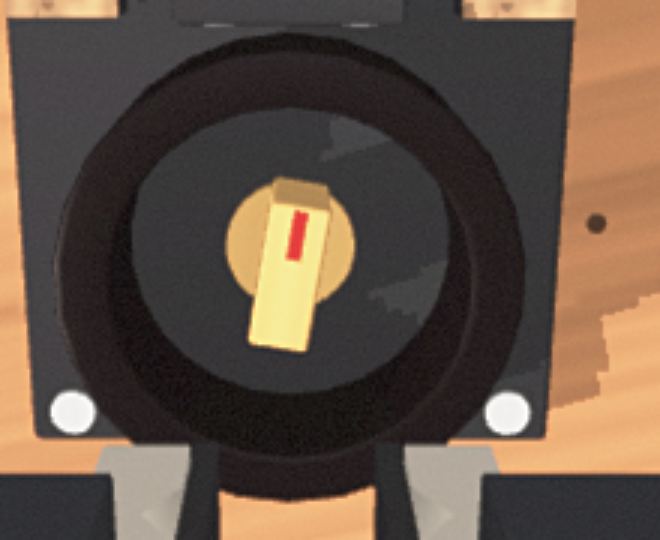

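```bash
python3 - <<'E'
from h import *
p=ctrl.snapshot('wrist')
B=np.array([onplane(p,(u/3+230,v/3+140),.042)[:2] for u,v in ((270,204),(328,207),(307,350),(249,346))])
c=B.mean(0); v=B[0]+B[1]-B[2]-B[3]; a=np.degrees(np.arctan2(v[1],v[0])); print(c,a,[np.linalg.norm(B[i]-B[i-1]) for i in range(4)])
e=cv2.fitEllipse(np.array([[57,265],[523,265],[290,33],[290,500],[100,160],[75,370],[505,360],[470,150]],np.float32)); print(e)
wc=onplane(p,(e[0][0]/3+230,e[0][1]/3+140),.05)[:2]; print('well',wc)
print([(onplane(p,(u/3+230,265/3+140),.05)[:2]) for u in (57,523)])
m=ctrl.mark_of(p,'knob_top'); print(m)
for z in (.24,.202): togo([*c,z],Ro.from_euler('xyz',[180,0,a],degrees=True))
t,R,o=pose();print('tip px',proj(p,t+R.apply([0,0,.178])))
E
```

```text
[0.54547072 0.04427734] -21.80908655628961 [np.float64(0.029759879345074836), np.float64(0.01134857086531352), np.float64(0.029958851115250755), np.float64(0.01178005422899801)]
((288.8891296386719, 273.1195983886719), (459.5099792480469, 463.76275634765625), 6.417055130004883)
well [0.54868746 0.04332967]
[array([0.56074964, 0.08608955]), array([ 0.53966956, -0.0006149 ])]
[{'location': [0.5456, 0.0453, 0.041], 'p': 0.59}, {'location': [0.5473, 0.0474, 0.0021], 'p': 0.25}]
shift mm [11.9 -1.  53.8]
rotvec [-0.   -0.    8.17]
shift mm [11.9 -1.  91.8]
rotvec [-0.   -0.    8.17]
tip px [327.53762759 307.6371829 ]
```

```bash

python3 -m inch '[0.785,6,0,20,0,0,4,0.785,12,-1,40,0,0,8.2,0.785,12,-1,50,0,0,8.2,0.785,12,-1,50,0,0,8.2,0.785,12,-1,50,0,0,8.2]'
python3 - <<'E'
from h import *
p=ctrl.snapshot('wrist'); save(p,'w4')
t,R,o=pose();print(t,o['opening'],o['orientation'],'axis px at knobtop',proj(p,t+R.apply([0,0,t[2]-.042])),proj(p,t+R.apply([0.015,0,t[2]-.042])),proj(p,t+R.apply([0,0,.178])))
print([(x['location'],x['p']) for x in ctrl.mark_of(p,'knob_top')])
E
```

```text
clock: 9.65
tool_pos: [0.5456, 0.0449, 0.244]
orientation: [180.0, -0.0, -21.7]
force: [-0.3, 0.3, 0.0]
opening: 0.0193
gripper_force: 0.0
[0.5458137  0.0450463  0.24441374] 0.019079747927716613 [-1.79974651e+02 -4.05564689e-02 -2.16925651e+01] axis px at knobtop [327.35053905 284.73462517] [327.31728485 255.80120975] [327.23655487 307.8068461 ]
[([0.5476, 0.0438, 0.0435], 0.7)]
```

View pics/w4.png

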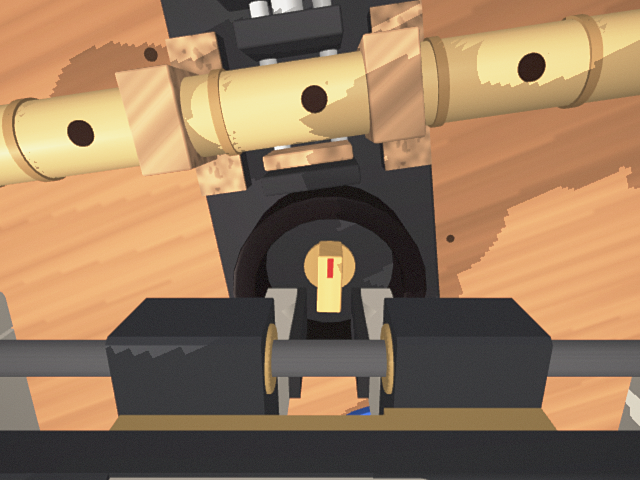

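The knob top at (329,284) sits on the tool axis to within 1 mm, and the yaw is aligned. Going down and gripping.

```bash

python3 -m inch '[0.785,0,0.7,12,0,0,0,0.785,0,0.7,24,0,0,0,0.785,0,0.7,36,0,0,0,0.785,0,0.7,47,0,0,0,0.785,0,0.7,47,0,0,0]'
python3 -c "
from h import *; print(ctrl.get_obs())"
```

```text
clock: 10.25
tool_pos: [0.5453, 0.0444, 0.1957]
orientation: [179.9, 0.1, -21.7]
force: [0.7, -0.4, 0.8]
opening: 0.0186
gripper_force: 0.0
{'clock': 10.25, 'joint_pos': array([ 2.51859150e+01,  2.17537911e+01, -2.95820780e+01,  2.02191509e-02,
       -3.87590337e+01,  4.30567798e+01]), 'qvel': array([-0.11156105, -0.23843276,  0.21674062, -0.41385587,  0.31388512,
        0.0357025 ]), 'tau': array([-9.52958479e-02, -4.89557719e+01,  1.92134070e+01,  4.64075670e+00,
        2.40271557e-01,  7.90004306e-04]), 'tool_pos': array([0.54525696, 0.04441625, 0.19566971]), 'orientation': array([ 1.79922031e+02,  5.55635051e-02, -2.17415659e+01]), 'force': array([ 0.69473749, -0.40861672,  0.78551159]), 'moment': array([-0.04123162,  0.20021125, -0.01235301]), 'gripper_force': 0.0, 'opening': 0.018617510167379305}
```

```bash

python3 -m inch '[0.9,0,0,-1,0,0,0,1,0,0,-1,0,0,0,1,0,0,-1,0,0,0,1,0,0,-1,0,0,0,1,0,0,-1,0,0,0]'
python3 -c "
from h import *; o=ctrl.get_obs(); print(o['moment'],o['force'],o['tau'],o['orientation'])"
```

```text
clock: 10.75
tool_pos: [0.5453, 0.0445, 0.1971]
orientation: [-180.0, 0.0, -21.8]
force: [2.2, 3.8, -10.7]
opening: 0.012
gripper_force: 29.9
[ 1.02679519 -0.66951462 -0.0312138 ] [  2.15681221   3.78006789 -10.72254306] [-1.55838657e+00 -5.48819804e+01  2.02348512e+01  5.79332426e+00
 -1.17789242e+00 -3.52619791e-03] [-1.79996943e+02  2.34342341e-02 -2.17866273e+01]
```

```bash
cat > m.py <<'E'
from h import *
o=ctrl.get_obs(); print('   Mz',np.round(o['moment'],3),'F',np.round(o['force'],1),'t6',round(o['tau'][5],3),'yaw',round(o['orientation'][2],2))
E
python3 -m inch '[1,0,0,0.7,0,0,2,1,0,0,0.7,0,0,4,1,0,0,0.7,0,0,6,1,0,0,0.7,0,0,8,1,0,0,0.7,0,0,10]'; python3 m.py
python3 -m inch '[1,0,0,0,0,0,2,1,0,0,0,0,0,4,1,0,0,0,0,0,6,1,0,0,0,0,0,8,1,0,0,0,0,0,10]'; python3 m.py
python3 -c "
from h import *; print([(x['location'],x['p']) for x in ctrl.mark_of(ctrl.snapshot('wrist'),'flute')])"
```

```text
clock: 11.25
tool_pos: [0.5453, 0.0446, 0.197]
orientation: [-180.0, 0.0, -31.8]
force: [0.2, 3.8, -4.5]
opening: 0.0118
gripper_force: 29.9
   Mz [1.382 0.232 0.141] F [ 0.2  3.8 -4.5] t6 0.4 yaw -31.83
clock: 11.75
tool_pos: [0.5453, 0.0447, 0.197]
orientation: [-180.0, 0.0, -41.8]
force: [-0.4, 4.0, -4.2]
opening: 0.0118
gripper_force: 29.9
   Mz [1.448 0.162 0.167] F [-0.4  4.  -4.2] t6 0.4 yaw -41.83
[([0.6252, 0.0346, 0.0335], 0.91)]
```

```bash

python3 -m inch '[1,0,0,0,0,0,1,1,0,0,0,0,0,2]' >/dev/null; python3 m.py
python3 -m inch '[1,0,0,0,0,0,1,1,0,0,0,0,0,2]' >/dev/null; python3 m.py
python3 -m inch '[1,0,0,0,0,0,1,1,0,0,0,0,0,2]' >/dev/null; python3 m.py
python3 -m inch '[1,0,0,0,0,0,1,1,0,0,0,0,0,2]' >/dev/null; python3 m.py
```

```text
Mz [1.962 0.433 0.173] F [-1.2  5.2 -4. ] t6 0.149 yaw -43.79
   Mz [1.93  0.44  0.143] F [-1.8  4.8 -4.3] t6 0.107 yaw -45.79
   Mz [1.988 0.407 0.168] F [-0.7  5.8 -3.9] t6 0.104 yaw -47.79
   Mz [2.05  0.426 0.143] F [-1.3  4.9 -3.4] t6 0.103 yaw -49.79
```

```bash

for i in 1; do :; done
python3 -m inch '[1,0,0,0,0,0,1,1,0,0,0,0,0,2]' >/dev/null; python3 m.py
python3 -m inch '[1,0,0,0,0,0,1,1,0,0,0,0,0,2]' >/dev/null; python3 m.py
python3 -m inch '[1,0,0,0,0,0,1,1,0,0,0,0,0,2]' >/dev/null; python3 m.py
python3 -m inch '[1,0,0,0,0,0,1,1,0,0,0,0,0,2]' >/dev/null; python3 m.py
```

```text
Mz [2.049 0.316 0.238] F [-0.9  5.7 -3.7] t6 0.103 yaw -51.79
   Mz [2.04  0.393 0.139] F [-1.7  4.9 -3.8] t6 0.103 yaw -53.79
   Mz [2.075 0.411 0.209] F [-0.6  5.7 -4.5] t6 0.103 yaw -55.79
   Mz [2.075 0.407 0.119] F [-0.9  5.8 -4.4] t6 0.103 yaw -57.79
```

```bash

python3 -m inch '[1,0,0,0,0,0,1]' >/dev/null; python3 m.py
python3 -m inch '[1,0,0,0,0,0,1]' >/dev/null; python3 m.py
python3 -m inch '[1,0,0,0,0,0,1]' >/dev/null; python3 m.py
python3 -m inch '[1,0,0,0,0,0,1]' >/dev/null; python3 m.py
python3 -m inch '[1,0,0,0,0,0,1]' >/dev/null; python3 m.py
python3 -m inch '[1,0,0,0,0,0,1]' >/dev/null; python3 m.py
```

```text
Mz [2.156 0.376 0.218] F [-1.  6. -4.] t6 0.103 yaw -58.79
   Mz [2.093 0.338 0.154] F [-0.2  6.4 -4.6] t6 0.103 yaw -59.79
   Mz [2.092 0.35  0.15 ] F [-0.9  5.8 -4.3] t6 0.103 yaw -60.79
   Mz [2.09  0.294 0.171] F [-0.5  5.1 -4.4] t6 0.103 yaw -61.79
   Mz [2.079 0.305 0.171] F [-0.2  6.6 -4.2] t6 0.103 yaw -62.79
   Mz [2.109 0.313 0.218] F [ 0.3  6.6 -4.2] t6 0.103 yaw -63.79
```

```bash
python3 -c "
from h import *
p=ctrl.snapshot('wrist'); save(p,'w5'); print([(x['location'],x['p']) for x in ctrl.mark_of(p,'flute')])
p=ctrl.snapshot('side'); cv2.imwrite('pics/s5.png',cv2.resize(p['frame'][170:330,200:370,::-1],None,fx=3.5,fy=3.5))"
```

```text
[([0.6287, 0.0337, 0.0298], 0.71)]
```

View pics/w5.png

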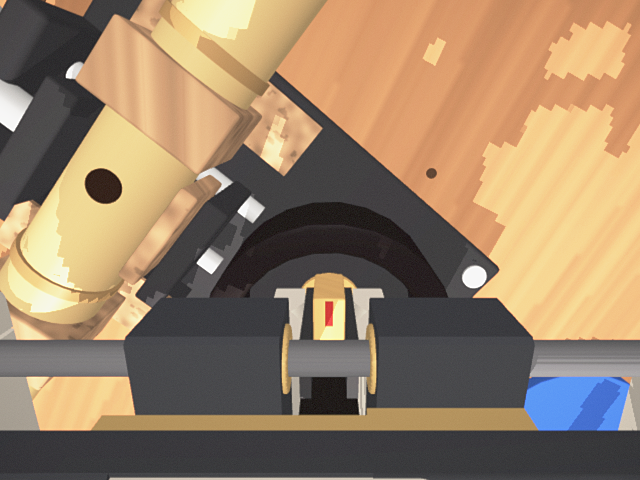

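The knob is turning with the hand, and there is still a gap left of the flute at about (60,75). Continuing.

```bash

python3 -m inch '[1,0,0,0,0,0,1]' >/dev/null; python3 m.py
python3 -m inch '[1,0,0,0,0,0,1]' >/dev/null; python3 m.py
python3 -m inch '[1,0,0,0,0,0,1]' >/dev/null; python3 m.py
python3 -m inch '[1,0,0,0,0,0,1]' >/dev/null; python3 m.py
python3 -m inch '[1,0,0,0,0,0,1]' >/dev/null; python3 m.py
python3 -m inch '[1,0,0,0,0,0,1]' >/dev/null; python3 m.py
python3 -m inch '[1,0,0,0,0,0,1]' >/dev/null; python3 m.py
python3 -m inch '[1,0,0,0,0,0,1]' >/dev/null; python3 m.py
```

```text
Mz [2.078 0.363 0.204] F [ 0.1  5.9 -3.5] t6 0.316 yaw -64.76
   Mz [2.123 0.309 0.224] F [ 0.2  5.7 -4.2] t6 0.124 yaw -65.79
   Mz [2.164 0.277 0.201] F [ 0.3  6.9 -4.2] t6 0.104 yaw -66.79
   Mz [2.153 0.287 0.179] F [ 0.6  5.4 -4. ] t6 0.103 yaw -67.79
   Mz [2.141 0.249 0.193] F [-0.3  5.9 -4.6] t6 0.103 yaw -68.79
   Mz [2.122 0.258 0.17 ] F [ 0.7  6.2 -4.7] t6 0.103 yaw -69.79
   Mz [2.155 0.255 0.188] F [ 0.4  6.6 -3.5] t6 0.103 yaw -70.79
   Mz [2.155 0.245 0.224] F [-1.  6. -5.] t6 0.103 yaw -71.79
```

```bash

python3 -m inch '[1,0,0,0,0,0,1]' >/dev/null; python3 m.py
python3 -m inch '[1,0,0,0,0,0,1]' >/dev/null; python3 m.py
python3 -m inch '[1,0,0,0,0,0,1]' >/dev/null; python3 m.py
python3 -m inch '[1,0,0,0,0,0,1]' >/dev/null; python3 m.py
python3 -c "
from h import *
p=ctrl.snapshot('wrist'); cv2.imwrite('pics/w6.png',cv2.resize(p['frame'][0:330,0:330,::-1],None,fx=1.8,fy=1.8))"
```

```text
Mz [2.161 0.199 0.146] F [-0.5  5.3 -4.1] t6 0.103 yaw -72.79
   Mz [2.158 0.187 0.129] F [-0.3  6.5 -4.5] t6 0.103 yaw -73.79
   Mz [2.184 0.236 0.176] F [-0.   4.6 -3.9] t6 0.103 yaw -74.79
   Mz [2.155 0.234 0.181] F [ 0.5  5.5 -4.4] t6 0.103 yaw -75.79
```

View pics/w6.png

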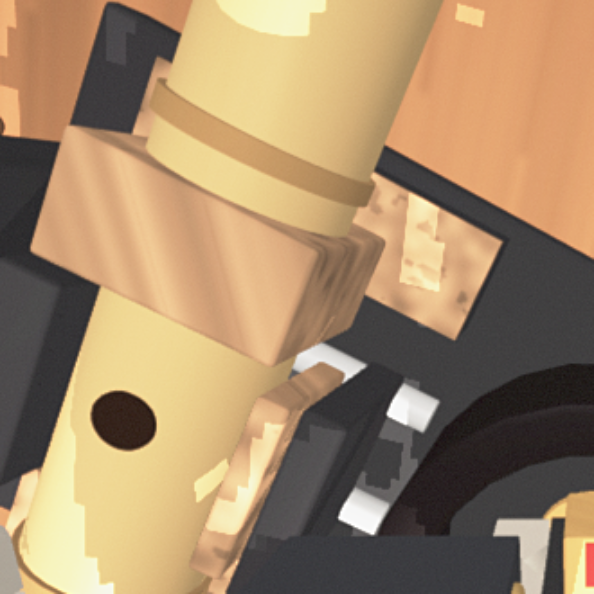

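The crop still shows a dark gap between the flute and the stop jaw at about (70,290), so the flute hasn't reached it. Continuing.

```bash

python3 -m inch '[1,0,0,0,0,0,1]' >/dev/null; python3 m.py
python3 -m inch '[1,0,0,0,0,0,1]' >/dev/null; python3 m.py
python3 -m inch '[1,0,0,0,0,0,1]' >/dev/null; python3 m.py
python3 -m inch '[1,0,0,0,0,0,1]' >/dev/null; python3 m.py
python3 -m inch '[1,0,0,0,0,0,1]' >/dev/null; python3 m.py
python3 -m inch '[1,0,0,0,0,0,1]' >/dev/null; python3 m.py
python3 -m inch '[1,0,0,0,0,0,1]' >/dev/null; python3 m.py
python3 -m inch '[1,0,0,0,0,0,1]' >/dev/null; python3 m.py
```

```text
Mz [2.178 0.189 0.198] F [ 1.3  5.7 -5. ] t6 0.246 yaw -76.76
   Mz [2.121 0.208 0.153] F [-0.6  5.5 -4.7] t6 0.12 yaw -77.79
   Mz [2.185 0.147 0.215] F [ 0.4  5.6 -4.3] t6 0.104 yaw -78.79
   Mz [2.15  0.185 0.136] F [-0.4  6.3 -4.4] t6 0.103 yaw -79.79
   Mz [2.149 0.162 0.152] F [ 0.5  5.  -4.9] t6 0.103 yaw -80.79
   Mz [2.12  0.125 0.208] F [-0.   5.3 -5. ] t6 0.103 yaw -81.79
   Mz [2.14  0.085 0.171] F [ 0.3  5.9 -4.6] t6 0.103 yaw -82.79
   Mz [2.091 0.171 0.156] F [ 0.1  5.9 -5.2] t6 0.104 yaw -83.78
```

```bash

python3 -m inch '[1,0,0,0,0,0,1]' >/dev/null; python3 m.py
python3 -m inch '[1,0,0,0,0,0,1]' >/dev/null; python3 m.py
python3 -m inch '[1,0,0,0,0,0,1]' >/dev/null; python3 m.py
python3 -m inch '[1,0,0,0,0,0,1]' >/dev/null; python3 m.py
python3 -m inch '[1,0,0,0,0,0,1]' >/dev/null; python3 m.py
python3 -m inch '[1,0,0,0,0,0,1]' >/dev/null; python3 m.py
python3 -m inch '[1,0,0,0,0,0,1]' >/dev/null; python3 m.py
python3 -m inch '[1,0,0,0,0,0,1]' >/dev/null; python3 m.py
```

```text
Mz [2.151 0.064 0.197] F [ 0.7  5.6 -5.1] t6 0.104 yaw -84.79
   Mz [2.117 0.067 0.173] F [ 1.   5.7 -5.5] t6 0.104 yaw -85.79
   Mz [2.065 0.045 0.121] F [ 1.2  5.8 -5.6] t6 0.104 yaw -86.79
   Mz [2.056 0.016 0.144] F [ 2.1  4.9 -4.9] t6 0.104 yaw -87.79
   Mz [2.086 0.045 0.176] F [-0.5  4.9 -4.3] t6 0.104 yaw -88.79
   Mz [ 2.12  -0.041  0.205] F [ 0.2  5.  -5.4] t6 0.104 yaw -89.79
   Mz [ 2.046 -0.016  0.179] F [ 0.4  5.2 -4.7] t6 0.104 yaw -90.79
   Mz [ 2.072 -0.085  0.181] F [ 0.9  6.8 -6.1] t6 0.104 yaw -91.78
```

```bash

python3 -m inch '[1,0,0,0,0,0,1]' >/dev/null; python3 m.py
python3 -m inch '[1,0,0,0,0,0,1]' >/dev/null; python3 m.py
python3 -m inch '[1,0,0,0,0,0,1]' >/dev/null; python3 m.py
python3 -m inch '[1,0,0,0,0,0,1]' >/dev/null; python3 m.py
python3 -m inch '[1,0,0,0,0,0,1]' >/dev/null; python3 m.py
python3 -m inch '[1,0,0,0,0,0,1]' >/dev/null; python3 m.py
python3 -m inch '[1,0,0,0,0,0,1]' >/dev/null; python3 m.py
python3 -m inch '[1,0,0,0,0,0,1]' >/dev/null; python3 m.py
```

```text
Mz [ 2.019 -0.03   0.206] F [ 0.3  5.3 -5.6] t6 0.104 yaw -92.79
   Mz [ 2.11  -0.082  0.177] F [-0.1  5.9 -5.4] t6 0.104 yaw -93.78
   Mz [ 2.029 -0.071  0.177] F [ 0.7  5.4 -4.8] t6 0.104 yaw -94.79
   Mz [ 2.055 -0.1    0.218] F [-0.1  6.5 -4.7] t6 0.101 yaw -95.79
   Mz [ 2.025 -0.151  0.196] F [ 0.5  4.2 -4.5] t6 0.096 yaw -96.78
   Mz [ 2.058 -0.135  0.18 ] F [ 1.   4.8 -5.4] t6 0.091 yaw -97.79
   Mz [ 2.017 -0.099  0.185] F [ 0.   6.6 -4.8] t6 0.085 yaw -98.78
   Mz [ 2.021 -0.183  0.197] F [ 0.5  4.6 -5.5] t6 0.079 yaw -99.79
```

Joint 6's torque is a clean signal: it was flat at 0.104 and has been falling since yaw −95, so contact has begun. The target is a change of about 0.09–0.095 N m.

```bash

python3 -m inch '[1,0,0,0,0,0,1]' >/dev/null; python3 m.py
python3 -m inch '[1,0,0,0,0,0,1]' >/dev/null; python3 m.py
python3 -m inch '[1,0,0,0,0,0,1]' >/dev/null; python3 m.py
python3 -m inch '[1,0,0,0,0,0,1]' >/dev/null; python3 m.py
python3 -m inch '[1,0,0,0,0,0,1]' >/dev/null; python3 m.py
python3 -m inch '[1,0,0,0,0,0,1]' >/dev/null; python3 m.py
python3 -m inch '[1,0,0,0,0,0,1]' >/dev/null; python3 m.py
```

```text
Mz [ 1.969 -0.13   0.161] F [ 1.2  4.3 -5.2] t6 0.071 yaw -100.78
   Mz [ 1.915 -0.185  0.223] F [ 0.9  5.7 -4.5] t6 0.063 yaw -101.78
   Mz [ 1.98  -0.162  0.251] F [ 1.2  5.2 -5.3] t6 0.055 yaw -102.78
   Mz [ 2.01  -0.214  0.281] F [ 1.1  4.7 -4.5] t6 0.046 yaw -103.78
   Mz [ 2.05  -0.225  0.159] F [ 0.6  5.2 -5.5] t6 0.038 yaw -104.78
   Mz [ 1.971 -0.265  0.228] F [ 1.3  5.1 -5.1] t6 0.029 yaw -105.78
   Mz [ 1.925 -0.174  0.292] F [ 1.   6.  -5.2] t6 0.021 yaw -106.77
```

```bash

python3 -m inch '[1,0,0,0,0,0,1]' >/dev/null; python3 m.py
python3 -m inch '[1,0,0,0,0,0,1]' >/dev/null; python3 m.py
python3 -m inch '[1,0,0,0,0,0,1]' ; python3 m.py
```

```text
Mz [ 1.954 -0.18   0.309] F [-0.1  5.5 -5.3] t6 0.012 yaw -107.77
   Mz [ 1.936 -0.233  0.267] F [ 1.4  4.6 -6.6] t6 0.004 yaw -108.78
clock: 18.85
tool_pos: [0.5457, 0.0447, 0.197]
orientation: [-180.0, 0.0, -109.8]
force: [1.4, 4.7, -6.1]
opening: 0.0119
gripper_force: 30.0
   Mz [ 1.926 -0.244  0.312] F [ 1.4  4.7 -6.1] t6 -0.005 yaw -109.78
```

The change is about 0.11 N m, roughly 17 N by torque and by angle past contact. Release and rise straight out.

```bash

python3 -m inch '[0.8,0,0,0,0,0,0,0.785,0,0,0,0,0,0,0.785,0,0,0,0,0,0,0.785,0,0,0,0,0,0]'
python3 -m inch '[0.785,0,0,-20,0,0,0,0.785,0,0,-40,0,0,0,0.785,0,0,-70,0,0,0,0.785,0,0,-110,0,0,0,0.785,0,0,-150,0,0,0]'
python3 - <<'E'
from h import *
p=ctrl.snapshot('wrist'); q=ctrl.snapshot('top')
cv2.imwrite('pics/end.png',np.hstack([p['frame'],cv2.resize(q['frame'][90:350,220:450],(425,480))])[:,:,::-1][:,:, :][::1, 265:][:, :800])
E
```

```text
clock: 19.25
tool_pos: [0.5454, 0.0442, 0.1972]
orientation: [-180.0, -0.0, -109.8]
force: [0.4, -0.4, 0.6]
opening: 0.0187
gripper_force: 0.0
clock: 19.75
tool_pos: [0.545, 0.0441, 0.3483]
orientation: [180.0, -0.0, -109.8]
force: [1.5, 1.0, 0.7]
opening: 0.0186
gripper_force: 0.0
```

View pics/end.png

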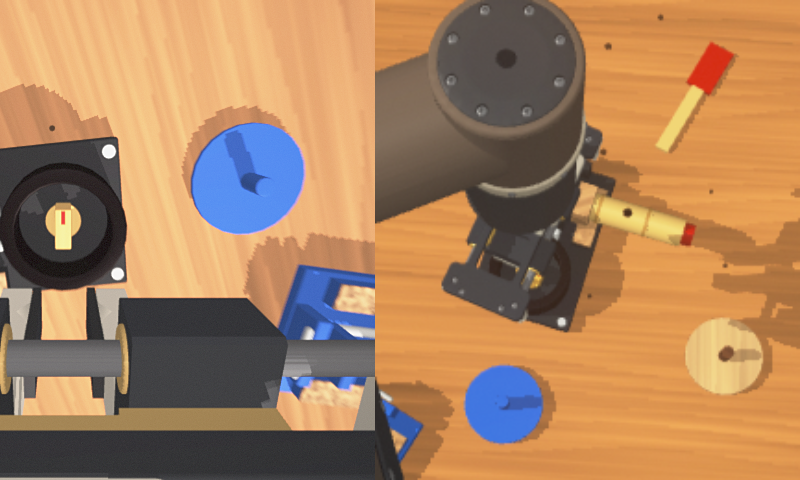

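The knob stays turned in line with the tool (left, at (63,225)). The cover stands flat on the bench, clear of the clamp (right, at (725,355)), and the other things are undisturbed. Handing in.

```bash
python3 -c "
from plant import ctrl; print(ctrl.close_job())"
```

```text
the job is handed in; nothing more can be done
None
```

The cover lies flat on the bench clear of the clamp, the knob is tightened until the jaws nip the flute at an estimated 17 N (16–20 N by different readings, under the 25 N limit), and the job is handed in; no verdict came back.

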